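Turn the lidded copper tin over into the stamping cradle

ROBOT

A 6-joint arm with a two-finger parallel gripper is mounted at the origin on the work surface. World frame = base frame: x ahead of the robot, y to its left, z up, the work surface at z = 0. Lengths are in m, angles in degrees, forces in N, time in s.
With the tool pointing down it reaches from about 0.3 to 0.75 m from the base axis. Payload 8.5 kg.
Tool frame: the origin (TCP) lies midway between the tips of the shut fingers; the grasp point (between the pads) lies env.tcp_to_grasp behind it (env.tcp_to_grasp is the distance from the TCP to the grasp point, in m); z points along the fingers, y is the line along which they close (so a half turn about z gives the same grasp; the last joint's range is limited). The gripper opens to 85 mm and grips with 20 to 120 N. Pads are 22 mm wide; open, the fingers measure 114 mm over their backs; the gripper's body (76 mm by 85 mm) begins 54 mm behind the grasp point. The pads swing forward as they close: fully open they stand 13 mm farther back than shut.
Start: joints at [-89.341, 21.807, 74.336, -0, 83.858, -12.336], TCP at [0.124, -0.536, 0.231] pointing down, gripper open.
Joint ranges: [-178.18, 178.18], [-50.72, 133.34], [12.68, 142.11], [-81.47, 261.47], [9.98, 163.14], [-165.26, 165.26]. Speed limits (degrees/s): [136.94, 136.94, 180, 180, 180, 180].

INTERFACE

Orientations are given as a 3x3 rotation matrix whose columns are the frame's x, y, z axes.
In Python, from rig import observe, optics, job, env gives the robot as it stands. The module is installed in compiled form; this text tells all that it offers.
- The arm moves only by the shell command python3 -m jog 'ROWS' [FORCE]. ROWS is JSON, a list of rows, each a list of 7 numbers: the turn, a rotation vector about the tool's x, y, z in rad, then the shift along the tool's x, y, z in m, then the opening in per cent of the stroke, from 0 (shut) to 100 (fully open). A call has 1 to 10 rows; each row shifts and turns the commanded pose from where the row before left it, along the tool's axes as they then stand; what a row does not reach is not made up. A row lasts 1/8 s, in which the tool goes at most 62.5 mm and 10.7 degrees, less where a joint would pass 70% of its speed; a pose out of reach is approached as far as the arm can. A call is refused whole if a number of a shift passes 0.0625 or a number of a turn 0.188, either way. A call with a gripper value outside its range is refused whole. The fingers move at their own pace and stop on an object; FORCE is the grip in N (left out, the last holds). Time passes only in rows, so rows that do not move let the fingers close. It gives the time, the measured TCP pose, the force, the opening and the grip force at its end, in the units of the state.
- observe(): the state, without advancing time (a new reading comes with each control period).
- optics.get_image(name): name is "scene" or "top" or "wrist"; returns a dict with "pixels" (384x512x3 uint8, red, green, blue), "mtx" (3x3 intrinsics, pixels), "dist_coeffs" ([k1, k2, p1, p2, k3] as OpenCV has them; the pictures are not rectified), "rvec" (rotation vector, rad) and "tvec" (3), from world to camera coordinates, as OpenCV has them. Camera axes: x right, y down, z forward; pixel columns grow to the right and rows downward; lengths in m; the calibration is good to about 2 mm. A picture is of the moment at which its call begins. There is no depth.
- job.close_job(): hands the job in; it is judged then, once.
The state is a dict: "time_s": time; "q": joint angles; "qvel": joint speeds; "joint_efforts": joint torques, N m; "position": TCP position; "tool_rot": TCP orientation; "ft_force": force on the tool from outside, world axes, zero at the start; "wrist_torque": the same for the moment, N m; "grip_width": finger opening in m; "gripper_force": force on a finger pad.
Only numpy, scipy, OpenCV 4.12 (cv2) and the standard library are available. Lean on these libraries where they do the work, as an engineer would, in place of code of your own. Each camera call takes 0.05 s, during which the arm holds its last target. There are 200 camera calls.

TASK

Take the closed copper tin from the blue parking rest, turn it over while pinching lid and body together so that the loose lid never comes off, and clip it bottom-up into the green stamping cradle: press its edge gently against the red sprung shoe, lay it flat on the rails below the two brass lugs, and let go so that the spring holds it against them. Do not force the cradle, and leave everything else on the bench where it is.

Things in the scene. Friction and masses are not known exactly. Their poses are not given: they have to be found in the camera images.
- tin: Spun copper dish, 120 mm outside diameter, 40 mm high, wall and bottom 3 mm, about 0.2 to 0.4 kg. Origin at the centre of its underside; z points from the bottom to the open rim. At the start it lies lid-up on the rest's 45 degree slope, z leaning 45 degrees from vertical, away from the robot.
- tin_rim (a point): Centre of the tin's rim plane, 40 mm along the tin's z axis from its origin; axes as the tin's.
- lid: Loose flat brass lid, 129 mm across, top 3 mm thick, skirt reaching 15 mm down over the tin with 2 mm play all round, 0.1 to 0.2 kg. Only gravity or a pinch keeps it on. Origin at the centre of its inner face, z out through its top; closed, this point lies on tin_rim (within 3 mm). The closed tin is 43 mm thick.
- rest: Blue fixed parking rest, footprint 150 x 96 mm. Origin on the bench under the middle of its slope, which falls at 45 degrees along its +x (high end towards the robot). Two rails, each 14 mm wide, with a 62 mm gap between that is open below for a finger, run from 66 mm uphill to 48 mm downhill of the middle; two fixed pins, 20 mm tall above the rails, stand at the foot.
- rest_mid (a point): Middle of the rest's slope, on the plane of the rail tops, 125 mm above the bench; the centre of the tin's underside lies within 3 mm of it at the start. Axes as the rest's (x level, z up).
- cradle: Green fixed stamping cradle: same rails, gap, slope, height and axes as the rest, but with two brass lugs (12 mm thick, 10 mm tall above the rails, 38 mm either side of the middle line, 59 mm uphill of the middle) at the upper end and the red sprung shoe at the foot. Origin on the bench under the middle of the slope.
- cradle_seat (a point): Where the centre of the lid's inner face (so also tin_rim) lies with the tin clipped in upside down: 3 mm out, square to the slope, from the middle of the slope on the plane of the rail tops (that middle is 125 mm above the bench). Axes as the cradle's (x level, downhill; z up).
- shoe (a joint): Travel of the red shoe down the slope, m: 0 free, 0.018 fully pressed, about 0.006 with the tin clipped in. Spring: about 9 N at 0, plus 0.4 N per mm. Its two red pins (16 mm thick, 38 mm either side of the middle line, 32 mm tall above the rails) take the lid's round edge between them; free, they hold the lid 6 mm too far uphill to go below the lugs.
- shoe_mid (a point): Point on the shoe midway between its pins, at rail-top height, on the line of the pins' axes; 56 mm downhill of the middle of the slope when free. Axes as the cradle's.
- bowl: Copper bowl, bystander, 110 mm wide, 50 mm high; origin under its centre.
- mandrel: Turned wooden former, bystander, 90 mm wide, 70 mm high; origin under its centre.
- flange: Steel ring, bystander, 90 mm wide, 22 mm high; origin under its centre.
- cup: Brass cup, bystander, 72 mm wide, 85 mm high; origin under its centre.
- wax: Steel can, bystander, 70 mm wide, 75 mm high; origin under its centre.
- mallet: Hammer with wooden handle, bystander, 250 mm long along its x axis.
- spoon_tool: Hand tool with wooden handle, bystander, 240 mm long along its x axis.
Mind the look-alikes: they are no part of the job. Leave any purple look-alike of the cradle alone. Leave any turquoise look-alike of the tin alone.

How it is judged (in metres and radians):
On the way, in this order (a step that is already met when the one before it is completed fails the run):
1. the tin is turned over, still closed (angle between tin's own z axis and vertical above 2.1 rad and distance between lid and tin_rim below 0.006 m), for 0.2 s.
2. the upside-down tin presses the sprung shoe down (angle between tin's own z axis and vertical above 2.1 rad and value of joint shoe above 0.003 m and distance between tin_rim and cradle_seat below 0.05 m), for 0.1 s.
At the end, for the whole second after the job is handed in: The tin rests bottom-up in the cradle, tin_rim within 7 mm of cradle_seat, tin and lid lying on the rails (within 0.05 rad of the 45 degree slope), lid on (within 6 mm of tin_rim), the sprung shoe pressed between 3 and 12 mm by the tin held below the lugs, everything at rest (distance between tin_rim and cradle_seat below 0.007 m and angle between tin's own z axis and vertical between 2.306 and 2.406 rad and angle between lid's own z axis and vertical between 2.306 and 2.406 rad and distance between lid and tin_rim below 0.006 m and value of joint shoe between 0.003 and 0.012 m and linear speed of each of tin, lid below 0.01 m/s); the robot touches nothing.
It fails at once if the lid came off or gaped (more than 10 mm from the tin's rim) (distance between lid and tin_rim above 0.01 m).
It fails at once if the cradle was forced (more than 60 N on it) (contact force between cradle and anything else above 60 N).
It fails at once if a bystander was moved by more than 40 mm (distance of any of bowl, mandrel, flange, cup, wax, mallet, spoon_tool from where it was at the start of the episode above 0.04 m).
It also fails if it takes over 51 s, if anything falls off the work surface, if the arm or the gripper's body presses on something with over 40 N, if the wrist force passes 120 N, or if a joint passes its speed limit or range.

## Working session

There is one attempt and no reset: what is moved stays moved. The work goes in short steps, Python scripts to look and compute and a shell command to move; the robot and the scene stay as the last step left them, time stands still between calls to the robot, and variables do not carry over. Pictures are saved under pics/ and viewed, at most 10 in all, crops included, and the job is handed in when it is done.

```bash
mkdir -p pics; python3 - <<'E'
from rig import observe, optics, job, env
import cv2,numpy as np,pickle
np.set_printoptions(precision=4,suppress=True)
s=observe();print(s,env.tcp_to_grasp)
d={}
for n in("scene","top"):
    d[n]=optics.get_image(n);cv2.imwrite(f"pics/{n}0.png",d[n]["pixels"][:,:,::-1]);
    R=cv2.Rodrigues(np.array(d[n]["rvec"]))[0];print(n,-R.T@np.ravel(d[n]["tvec"]),R[2],d[n]["mtx"])
pickle.dump(d,open("im0.pkl","wb"))
E
```

```text
{'time_s': 0.0, 'q': array([-89.3429,  21.8416,  74.3863,   0.0019,  83.858 , -12.3362]), 'qvel': array([ 0.0019, -0.0143,  0.0537,  0.0243,  0.0594,  0.0256]), 'joint_efforts': array([ -0.0018, -44.8468, -23.1279,  -0.0003,   0.0047,   0.    ]), 'position': array([ 0.1237, -0.5356,  0.2307]), 'tool_rot': array([[ 0.9744,  0.2248,  0.    ],
       [ 0.2248, -0.9744,  0.0015],
       [ 0.0004, -0.0015, -1.    ]]), 'ft_force': array([-0.0974, -0.5899,  0.0796]), 'wrist_torque': array([ 0.0357, -0.0403,  0.0143]), 'gripper_force': 0.0, 'grip_width': 0.08522188748987507} 0.0187
scene [ 0.944  -0.6857  0.6749] [-0.4302  0.6929 -0.5787] [[354.7953   0.     255.669 ]
 [  0.     354.7953 189.3989]
 [  0.       0.       1.    ]]
top [0.3588 0.0024 1.3383] [ 0.1108 -0.0033 -0.9938] [[403.3024   0.     262.5752]
 [  0.     403.3024 195.0436]
 [  0.       0.       1.    ]]
```

View pics/scene0.png

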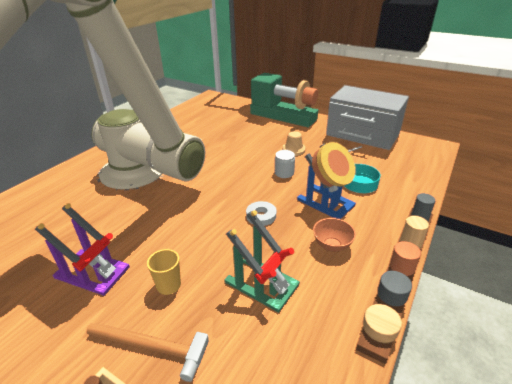

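View pics/top0.png

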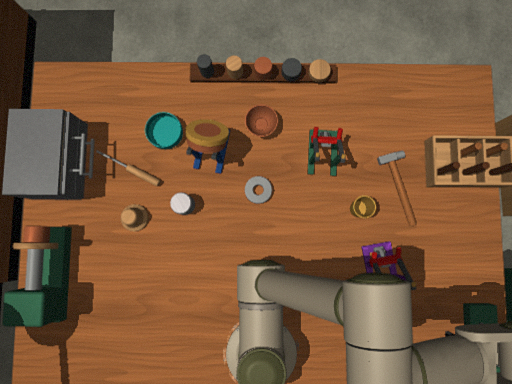

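```bash
python3 - <<'E'
import cv2,numpy as np,pickle
d=pickle.load(open("im0.pkl","rb"))
def c(n,x,y): return cv2.resize(d[n]["pixels"][y:y+75,x:x+100,::-1],(400,300),interpolation=cv2.INTER_CUBIC) if 0 else cv2.resize(d[n]["pixels"][y:y+75,x:x+100,::-1],(400,300),interpolation=cv2.INTER_LANCZOS4)
a=np.vstack([np.hstack([c("scene",285,140),c("scene",215,208+25)]),np.hstack([c("top",160,105),c("top",275,110)])])
cv2.imwrite("pics/m1.png",a)
E
```

```text
(no output)
```

View pics/m1.png

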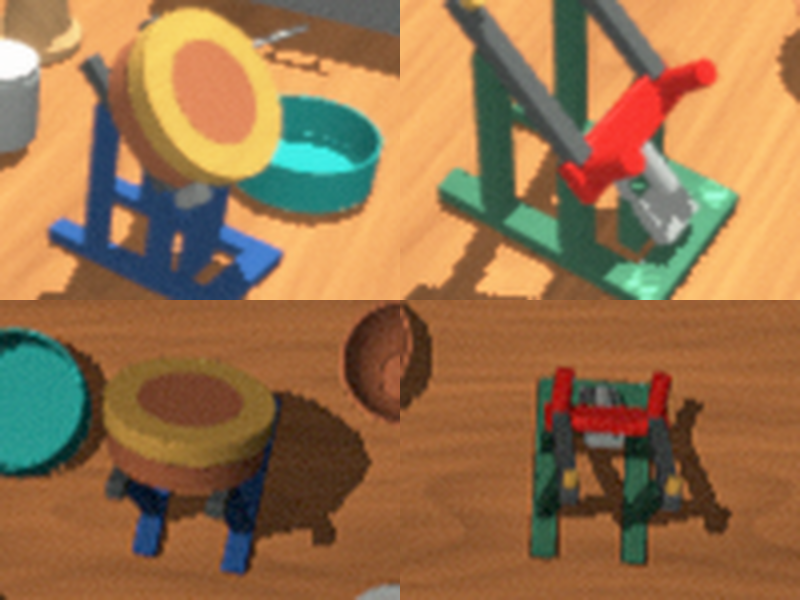

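Scene: the tin (gold lid with an orange disc) leans on the blue rest at scene (335,165), top (207,135). The green cradle sits at scene (262,275), top (325,150), with yellow lugs and a red shoe. The purple cradle and the turquoise dish are decoys. Next I measure them with masks.

```bash
cat > h.py <<'E'
import cv2,numpy as np
np.set_printoptions(precision=4,suppress=True)
def ray(im,uv):
    p=cv2.undistortPoints(np.float64(uv).reshape(-1,1,2),im["mtx"],np.float64(im["dist_coeffs"])).reshape(-1,2)
    R=cv2.Rodrigues(np.float64(im["rvec"]))[0]; o=-R.T@np.ravel(im["tvec"])
    v=np.c_[p,np.ones(len(p))]@R; return o,v/np.linalg.norm(v,axis=1)[:,None]
def onplane(im,uv,z):
    o,v=ray(im,uv); return o+v*((z-o[2])/v[:,2])[:,None]
def tri(a,ua,b,ub):
    A=np.zeros((3,3));y=np.zeros(3);P=[]
    for im,u in((a,ua),(b,ub)):
        o,v=ray(im,u);M=np.eye(3)-np.outer(v[0],v[0]);A+=M;y+=M@o;P.append((o,M))
    x=np.linalg.solve(A,y);return x,[np.linalg.norm(M@(x-o))for o,M in P]
def blobs(im,box,f,mn=4):
    x,y,w,h=box;hsv=cv2.cvtColor(im["pixels"],cv2.COLOR_RGB2HSV)[y:y+h,x:x+w]
    m=f(*[hsv[...,i].astype(int) for i in range(3)]).astype(np.uint8)
    n,l,s,c=cv2.connectedComponentsWithStats(m)
    return sorted([(s[i,4],c[i]+[x,y],(l==i),(x,y)) for i in range(1,n) if s[i,4]>=mn],key=lambda t:-t[0])
E
python3 - <<'E'
from h import *;import pickle
d=pickle.load(open("im0.pkl","rb"));S,T=d["scene"],d["top"]
# orange disc centre
for im,p in((S,(338,162)),(S,(322,155)),(T,(207,130)),(T,(190,138))):
    print(p,cv2.cvtColor(im["pixels"],cv2.COLOR_RGB2HSV)[p[1],p[0]])
orange=lambda h,s,v:(h<15)&(s>80)&(v>60)
a=blobs(S,(325,148,25,24),orange);b=blobs(T,(192,122,32,14),orange)
for n,l in(("S",a),("T",b)):
    for t in l[:2]: print(n,t[0],t[1])
print("lid top ctr",tri(S,a[0][1],T,b[0][1]))
yel=lambda h,s,v:(h>17)&(h<32)&(s>120)&(v>90)
for n,im,box in(("S",S,(225,205,50,45)),("T",T,(308,140,40,30))):
    for t in blobs(im,box,yel,2)[:5]: print("lug",n,t[0],t[1])
red=lambda h,s,v:((h<6)|(h>174))&(s>170)&(v>90)
for n,im,box in(("S",S,(245,230,60,60)),("T",T,(300,120,50,35))):
    t=blobs(im,box,red)[0];print("red",n,t[0],t[1]);ys,xs=np.nonzero(t[2]);
    c,_=cv2.findContours(t[2].astype(np.uint8),cv2.RETR_EXTERNAL,cv2.CHAIN_APPROX_NONE);print(cv2.boundingRect(c[0]),t[3],cv2.minAreaRect(c[0]))
for n,box,f in(("rest",(185,115,50,65),lambda h,s,v:(h>105)&(h<125)&(s>120)&(v>50)),("cradle",(300,115,50,65),lambda h,s,v:(h>65)&(h<95)&(s>70)&(v>35))):
    im=T;x,y,w,h=box;L=blobs(im,box,f,12)
    for t in L:
        c,_=cv2.findContours(t[2].astype(np.uint8),cv2.RETR_EXTERNAL,cv2.CHAIN_APPROX_NONE);q=c[0][:,0]+[x,y]
        print(n,t[0],t[1],"lowrow",q[q[:,1]>=q[:,1].max()-1].tolist()[:12]); 
E
```

```text
(338, 162) [  9 151 224]
(322, 155) [ 23 147 247]
(207, 130) [ 11 170 117]
(190, 138) [ 18 170 178]
S 360 [337.65   161.4389]
S 5 [348.2 148.4]
T 280 [206.95   129.2821]
T 4 [222.25 122.25]
lid top ctr (array([0.6882, 0.1668, 0.157 ]), [np.float64(7.243012005206118e-05), np.float64(7.243012005220393e-05)])
lug S 33 [233.2424 231.6061]
lug S 25 [253.44 212.8 ]
lug T 14 [317.0714 154.1429]
lug T 13 [342.6154 155.7692]
red S 479 [272.643  264.6326]
(10, 18, 39, 36) (245, 230) ((29.446901321411133, 33.70354080200195), (15.710038185119629, 46.75382995605469), 41.18592834472656)
red T 237 [326.4219 136.6329]
(11, 7, 32, 17) (300, 120) ((26.408489227294922, 15.104716300964355), (30.71011734008789, 15.376777648925781), 2.4895529747009277)
rest 56 [196.875  162.9821] lowrow [[194, 167], [195, 167], [196, 168], [197, 168], [198, 168], [198, 167]]
rest 54 [219.0185 167.3519] lowrow [[216, 171], [217, 172], [218, 172], [219, 172], [220, 172], [220, 171]]
rest 27 [222.9259 153.2222] lowrow [[222, 158], [223, 159], [223, 158]]
cradle 169 [333.8817 160.1479] lowrow [[331, 174], [332, 174], [333, 175], [334, 175], [335, 175], [335, 174]]
cradle 164 [310.5854 155.9024] lowrow [[308, 172], [308, 173], [309, 173], [310, 173], [311, 173], [312, 173], [313, 172]]
cradle 34 [332.6765 132.8529] lowrow [[330, 134], [331, 135], [332, 135], [333, 135], [334, 135], [335, 135], [336, 134]]
```

```bash
python3 - <<'E'
from h import *;import pickle
d=pickle.load(open("im0.pkl","rb"));S,T=d["scene"],d["top"]
def yaw(v): return np.degrees(np.arctan2(-v[0],v[1])) # v = left(+y)-pointing
# top: left in image = +y
l1=tri(S,[233.24,231.61],T,[342.6154,155.7692]);l2=tri(S,[253.44,212.8],T,[317.07,154.14])
print(l1,l2,yaw(l2[0]-l1[0]),np.linalg.norm(l2[0]-l1[0]))
P=onplane(T,[[317.0714,154.1429],[342.6154,155.7692]],.125+.064*.7071);print("lug plane",P,yaw(P[0]-P[1]))
E1=onplane(T,[[196.5,168.3],[218.5,172.3],[310.3,173.3],[333.6,175.2]],.012);print(E1,yaw(E1[0]-E1[1]),yaw(E1[2]-E1[3]),np.linalg.norm(E1[0]-E1[1]),np.linalg.norm(E1[2]-E1[3]))
# lid ellipse disc edge -> yaw : cast contour of gold lid top? use disc contour onto plane & direction of lid in top
for n,im,box in(("S",S,(325,148,25,24)),("T",T,(192,122,32,14))):
    t=blobs(im,box,lambda h,s,v:(h<15)&(s>80)&(v>60))[0]
    c,_=cv2.findContours(t[2].astype(np.uint8),cv2.RETR_EXTERNAL,cv2.CHAIN_APPROX_NONE);q=c[0][:,0]+np.array(box[:2])
    o,v=ray(im,q);best=[]
    for y in np.arange(-40,41,1.):
        a=np.radians(y);nn=np.array([np.cos(a),np.sin(a),1])/2**.5;C=np.array([.6882,.1668,.157])
        X=o+v*((C-o)@nn/(v@nn))[:,None];r=np.linalg.norm(X-X.mean(0),axis=1);best.append((r.std()/r.mean(),y,r.mean()))
    print(n,min(best))
# red outline extreme, green skid edge lines
E
```

```text
(array([ 0.6076, -0.2368,  0.1702]), [np.float64(0.0002606390170283494), np.float64(0.00026063901702833725)]) (array([ 0.6117, -0.1615,  0.1701]), [np.float64(3.816752585027811e-05), np.float64(3.816752585037651e-05)]) -3.112210971291478 0.07535322604707761
lug plane [[ 0.6117 -0.1615  0.1703]
 [ 0.6074 -0.2369  0.1703]] -3.250371759893932
[[ 0.5949  0.2188  0.012 ]
 [ 0.5819  0.1452  0.012 ]
 [ 0.5808 -0.1605  0.012 ]
 [ 0.5749 -0.2382  0.012 ]] -10.0128682256821 -4.292159698211996 0.07473002693142873 0.07788745090855519
S (np.float64(0.07961736209934128), np.float64(-18.0), np.float64(0.033987687315068404))
T (np.float64(0.052628535314101006), np.float64(-9.0), np.float64(0.03713702050932505))
```

```bash
cat > log.py <<'E'
import json;from rig import observe
s=observe();open("log.jsonl","a").write(json.dumps({k:(v.tolist() if hasattr(v,'tolist') else v) for k,v in s.items()})+"\n")
E
python3 log.py
python3 -m jog '[[0,0,0,0,0,-0.06,100],[0,0,0,0,0,-0.06,100],[0,0,0,0,0,-0.05,100]]'; python3 log.py
python3 -m jog '[[0.1,0,0,0.04,-0.04,0,100],[0.1,0,0,0.04,-0.04,0,100],[0.1,0,0,0.04,-0.04,0,100],[0.1,0,0,0.04,-0.04,0,100]]'; python3 log.py
python3 -m jog '[[0,0.1,0,0.02,-0.05,0,100],[0,0.1,0,0.02,-0.05,0,100],[0,0.1,0.1,0,-0.05,0,100],[0,0.1,0.1,0,-0.05,0,100]]'; python3 log.py
cat > fk.py <<'E'
import numpy as np,json
from scipy.spatial.transform import Rotation as Ro
def rot(q): return Ro.from_euler('ZYZYZ',[q[0],q[1]+q[2],q[3],q[4],q[5]],degrees=True).as_matrix()
def basis(q):
    a=np.radians;R1=Ro.from_euler('Z',q[0],degrees=True).as_matrix()
    s2,c2=np.sin(a(q[1])),np.cos(a(q[1]));s,c=np.sin(a(q[1]+q[2])),np.cos(a(q[1]+q[2]))
    B=np.array([[0,0,1],[1,0,0],[s2,0,c2],[s,0,c],[c,0,-s]]).T
    return np.c_[R1@B,rot(q)[:,2]]
L=[json.loads(l) for l in open("log.jsonl")]
A=np.vstack([basis(l["q"]) for l in L]);y=np.concatenate([l["position"] for l in L])
P=np.linalg.lstsq(A,y,rcond=1e-4)[0]
def fk(q): return basis(q)@P,rot(q)
if __name__=="__main__":
    print(P,np.abs(A@P-y).max())
    for l in L: print(np.array(l["q"]).round(1),np.round(rot(l["q"]).T@np.array(l["tool_rot"]),3).tolist())
E
python3 fk.py
```

```text
time_s: 0.48
position: [0.1237, -0.5356, 0.4035]
tool_rot: [[0.974, 0.225, 0.0], [0.225, -0.974, -0.001], [-0.0, 0.001, -1.0]]
ft_force: [0.6, -0.2, 0.3]
grip_width: 0.0854
gripper_force: 0.0
time_s: 0.98
position: [0.2449, -0.3451, 0.4252]
tool_rot: [[0.974, 0.207, -0.089], [0.225, -0.896, 0.383], [-0.001, -0.393, -0.919]]
ft_force: [0.5, -0.6, 0.5]
grip_width: 0.0857
gripper_force: 0.0
time_s: 1.48
position: [0.2467, -0.157, 0.5062]
tool_rot: [[0.953, 0.011, 0.304], [-0.124, -0.899, 0.42], [0.278, -0.437, -0.855]]
ft_force: [-0.4, 1.2, 0.3]
grip_width: 0.0853
gripper_force: 0.0Traceback (most recent call last):
  File "fk.py", line 10, in <module>
    A=np.vstack([basis(l["q"]) for l in L]);y=np.concatenate([l["position"] for l in L])
                 ~~~~~^^^^^^^^
  File "fk.py", line 8, in basis
    return np.c_[R1@B,rot(q)[:,2]]
                      ~~~^^^
  File "fk.py", line 3, in rot
    def rot(q): return Ro.from_euler('ZYZYZ',[q[0],q[1]+q[2],q[3],q[4],q[5]],degrees=True).as_matrix()
                       ~~~~~~~~~~~~~^^^^^^^^^^^^^^^^^^^^^^^^^^^^^^^^^^^^^^^^^^^^^^^^^^^^^^
  File "scipy/spatial/transform/_rotation.pyx", line 1413, in scipy.spatial.transform._rotation.Rotation.from_euler
ValueError: Expected axis specification to be a non-empty string of upto 3 characters, got ZYZYZ
```

```bash
sed -i "s/^def rot.*/def rot(q): return (Ro.from_euler('ZYZ',[q[0],q[1]+q[2],q[3]],degrees=True)*Ro.from_euler('YZ',[q[4],q[5]],degrees=True)).as_matrix()/" fk.py; python3 fk.py
```

```text
[0.48523211 0.08440976 0.43538637 0.31452028 0.14938455 0.474574  ] 0.11923437390948524
[-89.3  21.8  74.4   0.   83.9 -12.3] [[0.0, -1.0, -0.0], [1.0, -0.0, 0.0], [-0.0, -0.0, 1.0]]
[-89.3  18.7  51.5  -0.  109.8 -12.3] [[0.0, -1.0, -0.0], [1.0, -0.0, 0.0], [-0.0, -0.0, 1.0]]
[-72.   15.   56.5   2.6 131.5   6.3] [[0.0, -1.0, -0.0], [1.0, 0.0, 0.0], [-0.0, -0.0, 1.0]]
[-79.6  -7.4  71.   31.7 134.5  32.9] [[0.0, -1.0, 0.0], [1.0, -0.0, 0.0], [-0.0, -0.0, 1.0]]
```

```bash
python3 - <<'E'
s=open("fk.py").read()
s=s.replace("[s,0,c],[c,0,-s]]","[s,0,c],[c,0,-s],[c2,0,-s2]]")
s=s.replace("return np.c_[R1@B,rot(q)[:,2]]","R5=rot([*q[:5],0]);return np.c_[R1@B,R5[:,2],R5[:,0]]").replace("@P,rot(q)","@P,rot(q)@Ro.from_euler('Z',90,degrees=True).as_matrix()")
s=s.replace("rcond=1e-4","rcond=1e-3")
open("fk.py","w").write(s)
E
python3 fk.py|head -2
```

```text
[ 0.39644356 -0.0958204   0.45228893  0.38492422  0.14966435 -0.02000239
  0.40076466 -0.12080466] 0.117450513785162
```

```bash
python3 - <<'E'
s=open("fk.py").read()
s=s.replace("R5[:,0]]","R5[:,0],R1[:,1],R5[:,1]]")
open("fk.py","w").write(s)
E
python3 fk.py|head -3
```

```text
[ 1.30100000e-01 -8.32667268e-17  5.37100000e-01  3.50800000e-01
  1.03000000e-01  1.19348975e-15  2.57500000e-01  2.49800181e-16
  1.17500000e-01 -1.43982049e-15] 2.6645352591003757e-15
```

```bash
cat > plan.py <<'E'
from fk import *
from scipy.optimize import least_squares
lo=np.array([-178.18,-50.72,12.68,-81.47,9.98,-165.26]);hi=np.array([178.18,133.34,142.11,261.47,163.14,165.26])
def frame(mid,yaw): # columns: downhill d, lateral-left, normal n ; at slope middle
    a=np.radians(yaw);c,s=np.cos(a),np.sin(a)
    return np.array(mid),np.array([[c/2**.5,-s,c/2**.5],[s/2**.5,c,s/2**.5],[-2**-.5,0,2**-.5]])
REST=frame([.6583,.1721,.1266],-10);CR=frame([.6473,-.2013,.125],-3.2)
def pose(F,up,out,th,sgn,tcp=.0187): # grasp point: approaching along d turned th about n through slope middle axis; up=dist of grasp from axis
    m,A=F;z=Ro.from_rotvec(A[:,2]*np.radians(th)).as_matrix()@A[:,0];y=sgn*A[:,2]
    return m+A[:,2]*out-z*(up-tcp),np.c_[np.cross(y,z),y,z]
def ik(p,R,seed):
    f=lambda q:np.r_[(fk(q)[0]-p)*10,(fk(q)[1]-R).ravel()]
    r=least_squares(f,np.clip(seed,lo+.1,hi-.1),bounds=(lo,hi),xtol=1e-12,ftol=1e-12)
    return r.x,np.abs(r.fun).max()
def allik(p,R,n=14):
    rng=np.random.default_rng(0);S=[]
    for _ in range(n):
        s=lo+(hi-lo)*rng.random(6);s[0]=rng.uniform(-60,60);q,e=ik(p,R,s)
        if e<1e-4 and not any(np.abs(q-t).max()<1 for t in S):S.append(q)
    return S
E
cat > p1.py <<'E'
from plan import *
np.set_printoptions(precision=1,suppress=True,linewidth=150)
for nm,F in(("rest",REST),("cradle",CR)):
  for sg in(1,-1):
    for th in(-25,0,25):
      for q in allik(*pose(F,.032,.0215,th,sg)): print(nm,sg,th,q)
E
time python3 p1.py
```

```text
rest 1 -25 [ 19.7  37.1  78.2 -57.8  54.   71.8]
rest 1 0 [  9.8  29.1  91.2 -41.1  21.3  53.4]
rest 1 25 [ -3.7  28.   97.9  71.2  21.6 -65.1]
rest -1 -25 [  19.7   37.1   78.2  -57.8   54.  -108.2]
rest -1 0 [   9.8   29.1   91.2  -41.1   21.3 -126.6]
rest -1 25 [ -3.7  28.   97.9  71.2  21.6 114.9]
cradle 1 -25 [-22.5  29.   96.2 -63.   12.1  48.7]
cradle 1 0 [-35.5  27.9  94.   53.   28.2 -73.6]
cradle 1 25 [-44.3  34.3  84.7  58.1  60.7 -81.8]
cradle -1 -25 [ -22.5   29.    96.2  -63.    12.1 -131.3]
cradle -1 0 [-35.5  27.9  94.   53.   28.2 106.4]
cradle -1 25 [-44.3  34.3  84.7  58.1  60.7  98.2]
real	0m21.577s
user	0m21.492s
sys	0m0.227s
```

```bash
cat > go.py <<'E'
import sys
from plan import *
from scipy.linalg import logm,expm
from rig import observe
np.set_printoptions(precision=4,suppress=True,linewidth=160)
def H(p,R): M=np.eye(4);M[:3,:3]=R;M[:3,3]=p;return M
def go(*targets,tmin=0,q0=None,M0=None):
    """rows of constant screw step through the target poses, with joint check"""
    s=observe();M=M0 if M0 is not None else H(s["position"],s["tool_rot"]);q=np.array(s["q"]) if q0 is None else q0
    for p,R in targets:
        D=np.linalg.inv(M)@H(p,R);L=np.real(logm(D))
        w=np.linalg.norm(Ro.from_matrix(D[:3,:3]).as_rotvec());n=max(1,tmin,int(np.ceil(w/.15)),int(np.ceil(np.linalg.norm(D[:3,3])/.05)))
        E=expm(L/n);r=Ro.from_matrix(E[:3,:3]).as_rotvec()
        print("rows",n,"turn",r.round(4),"shift",E[:3,3].round(5))
        for i in range(n):
            M=M@E;qn,e=ik(M[:3,3],M[:3,:3],q);
            print("  ",M[:3,3].round(3),qn.round(0),"dq",np.abs(qn-q).max().round(1),"ERR"*(e>1e-3));q=qn
    return M,q
E
python3 - <<'E'
from go import *
go(pose(REST,.13,.0215,0,1))
m,A=REST;print(A)
E
```

```text
rows 12 turn [-0.0652  0.0012 -0.1317] shift [ 0.0287 -0.0138  0.0356]Traceback (most recent call last):
  File "<stdin>", line 2, in <module>
  File "go.py", line 17, in go
    print("  ",M[:3,3].round(3),qn.round(0),"dq",np.abs(qn-q).max().round(1),"ERR"*(e>1e-3));q=qn
                                                                             ~~~~~^^~~~~~~~
TypeError: can't multiply sequence by non-int of type 'numpy.bool'
```

```bash
sed -i 's/"ERR"\*(e>1e-3)/"ERR" if e>1e-3 else ""/' go.py; python3 - <<'E'
from go import *
go(pose(REST,.13,.0215,0,1))
E
```

```text
rows 12 turn [-0.0652  0.0012 -0.1317] shift [ 0.0287 -0.0138  0.0356]
   [ 0.285 -0.133  0.49 ] [-70.  -9.  74.  31. 126.  32.] dq 9.1 
   [ 0.321 -0.108  0.473] [-61.  -9.  76.  28. 117.  31.] dq 9.8 
   [ 0.356 -0.081  0.454] [-51.  -9.  78.  26. 107.  31.] dq 10.1 
   [ 0.389 -0.052  0.435] [-40.  -8.  81.  22.  97.  31.] dq 10.1 
   [ 0.421 -0.023  0.414] [-31.  -7.  83.  18.  87.  30.] dq 9.9 
   [0.45  0.007 0.392] [-22.  -5.  85.  13.  78.  31.] dq 9.7 
   [0.478 0.038 0.368] [-14.  -2.  87.   8.  68.  31.] dq 9.4 
   [0.505 0.068 0.342] [-7.  1. 89.  2. 59. 32.] dq 9.1 
   [0.529 0.098 0.315] [-0.  5. 91. -4. 50. 33.] dq 8.7 
   [0.553 0.128 0.285] [  5.   9.  92. -12.  42.  36.] dq 8.2 
   [0.575 0.156 0.254] [  9.  14.  94. -22.  35.  41.] dq 9.9 
   [0.596 0.183 0.221] [ 13.  19.  95. -35.  28.  49.] dq 13.4
```

```bash
python3 -m jog '[[-0.065,0.001,-0.132,0.029,-0.014,0.036,100],[-0.065,0.001,-0.132,0.029,-0.014,0.036,100],[-0.065,0.001,-0.132,0.029,-0.014,0.036,100],[-0.065,0.001,-0.132,0.029,-0.014,0.036,100],[-0.065,0.001,-0.132,0.029,-0.014,0.036,100],[-0.065,0.001,-0.132,0.029,-0.014,0.036,100],[-0.065,0.001,-0.132,0.029,-0.014,0.036,100],[-0.065,0.001,-0.132,0.029,-0.014,0.036,100],[-0.065,0.001,-0.132,0.029,-0.014,0.036,100]]'; python3 - <<'E'
from go import *
from rig import optics;import pickle,cv2
go(pose(REST,.13,.0215,0,1))
w=optics.get_image("wrist");pickle.dump(w,open("w1.pkl","wb"));cv2.imwrite("pics/w1.png",w["pixels"][:,:,::-1])
R=cv2.Rodrigues(w["rvec"])[0];print(-R.T@np.ravel(w["tvec"]),R[2])
E
```

```text
time_s: 2.6
position: [0.531, 0.1025, 0.3104]
tool_rot: [[0.446, 0.701, 0.557], [0.864, -0.501, -0.061], [0.236, 0.508, -0.829]]
ft_force: [1.6, -1.3, 0.8]
grip_width: 0.0854
gripper_force: 0.0
rows 3 turn [-0.0655  0.0002 -0.1276] shift [ 0.0275 -0.0125  0.0343]
   [0.554 0.13  0.282] [  5.   9.  93. -12.  42.  36.] dq 8.0 
   [0.575 0.157 0.252] [  9.  14.  94. -22.  35.  41.] dq 9.8 
   [0.596 0.183 0.221] [ 13.  19.  95. -35.  28.  49.] dq 13.2 
[0.4897 0.1831 0.4477] [ 0.3821 -0.3388 -0.8598]
```

View pics/w1.png

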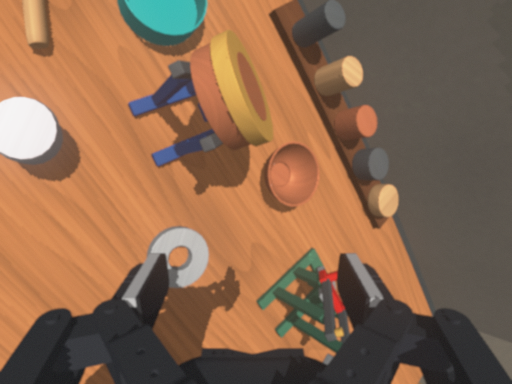

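The wrist view shows the tin edge-on at (230,90), with the lid to the right. The rest's skid ends are at (137,108) and (158,158), and the cradle is at (310,300). I'll use this view to refine the tin position and the rest yaw.

```bash
python3 - <<'E'
from h import *;import pickle
d=pickle.load(open("im0.pkl","rb"));S,T=d["scene"],d["top"];W=pickle.load(open("w1.pkl","rb"))
or_=lambda h,s,v:(h<14)&(s>80)&(v>50)
for t in blobs(W,(232,50,38,75),or_,20)[:3]: print(t[0],t[1])
t=blobs(W,(232,50,38,75),or_,20)[0]
print(tri(W,t[1],T,[206.95,129.28]),tri(W,t[1],S,[337.65,161.44]))
bl=blobs(W,(120,60,110,110),lambda h,s,v:(h>105)&(h<125)&(s>120)&(v>40),30)
L=[]
for t in bl[:3]:
    c,_=cv2.findContours(t[2].astype(np.uint8),cv2.RETR_EXTERNAL,cv2.CHAIN_APPROX_NONE);q=c[0][:,0]+np.array(t[3])
    print(t[0],t[1],q[q[:,0]<=q[:,0].min()+2].tolist())
    X=onplane(W,q,.0)[:,:2];b=cv2.boxPoints(cv2.minAreaRect((X*1000).astype(np.float32)));print(b)
E
```

```text
746 [251.2708  85.8686]
610 [262.1738  68.059 ]
(array([0.6886, 0.1671, 0.1558]), [np.float64(0.00018347012037520143), np.float64(0.0001834701203751321)]) (array([0.6881, 0.1673, 0.1567]), [np.float64(3.121738754569519e-05), np.float64(3.1217387545575156e-05)])
144 [166.0833 154.1875] [[156, 154], [155, 154], [154, 155], [155, 155], [156, 156]]
[[586.8973 139.3599]
 [616.0067 134.1113]
 [618.6205 148.6077]
 [589.5111 153.8563]]
102 [179.7451  94.5686] [[171, 99], [170, 100], [169, 101], [170, 101], [171, 100]]
[[654.3619 207.1994]
 [655.9484 195.8306]
 [688.0284 200.307 ]
 [686.442  211.6758]]
66 [147.2273 102.7727] [[142, 103], [141, 102], [142, 101], [141, 102], [140, 101], [141, 102], [142, 103], [141, 104], [141, 105], [141, 104], [142, 103]]
[[614.3894 213.9397]
 [629.9031 210.9243]
 [632.5775 224.6844]
 [617.0638 227.6997]]
```

```bash
sed -i 's/frame(\[.6583,.1721,.1266\],-10)/frame([.6585,.1724,.1258],-10.2)/' plan.py
python3 -m jog '[[-0.065,0,-0.128,0.0275,-0.0125,0.034,100],[-0.065,0,-0.128,0.0275,-0.0125,0.034,100],[-0.065,0,-0.128,0.0275,-0.0125,0.034,100],[0,0,0,0,0,0,100],[0,0,0,0,0,0,100]]'; python3 - <<'E'
from go import *
go(pose(REST,.13,.0215,0,1))
go(pose(REST,.032,.0215,0,1))
E
```

```text
time_s: 3.28
position: [0.5948, 0.1814, 0.2227]
tool_rot: [[0.179, 0.698, 0.693], [0.984, -0.129, -0.124], [0.003, 0.704, -0.71]]
ft_force: [-0.6, -0.2, -0.1]
grip_width: 0.0855
gripper_force: 0.0
rows 1 turn [-0.0044 -0.001  -0.0032] shift [ 0.0024 -0.0016  0.0027]
   [0.596 0.184 0.22 ] [ 13.  19.  95. -36.  28.  49.] dq 1.4 
rows 3 turn [-0.0015 -0.0003 -0.0011] shift [ 0.0008 -0.0004  0.0336]
   [0.618 0.178 0.199] [ 12.  22.  94. -37.  26.  50.] dq 3.5 
   [0.641 0.175 0.174] [ 11.  26.  93. -39.  24.  52.] dq 3.5 
   [0.664 0.171 0.15 ] [ 10.  29.  91. -42.  21.  54.] dq 3.5
```

```bash
python3 -m jog '[[-0.0044,-0.001,-0.0032,0.0024,-0.0014,0.02,100],[0,0,0,0,0,0.03,100],[0,0,0,0,0,0.03,100],[0,0,0,0,0,0.02,100],[0,0,0,0,0,0,100],[0,0,0,0,0,0,100]]'; python3 - <<'E'
from go import *
go(pose(REST,.032,.0215,0,1))
E
```

```text
time_s: 4.03
position: [0.6635, 0.1717, 0.1516]
tool_rot: [[0.176, 0.695, 0.697], [0.984, -0.124, -0.125], [-0.001, 0.708, -0.706]]
ft_force: [1.1, -0.2, 0.4]
grip_width: 0.0855
gripper_force: 0.0
rows 1 turn [ 0.0013 -0.0003  0.001 ] shift [-0.0002 -0.0003  0.0013]
   [0.664 0.171 0.15 ] [ 10.  29.  91. -42.  21.  54.] dq 0.1
```

Aligned and no contact. Close gently.

```bash
python3 -m jog '[[0,0,0,0,0,0.001,60],[0,0,0,0,0,0,52],[0,0,0,0,0,0,48],[0,0,0,0,0,0,40],[0,0,0,0,0,0,40]]' 40; python3 -m jog '[[0,0,0,0,0,0,20],[0,0,0,0,0,0,0],[0,0,0,0,0,0,0],[0,0,0,0,0,0,0]]' 90; python3 -c "
from rig import observe;print(observe()['wrist_torque'])"
```

```text
time_s: 4.65
position: [0.6643, 0.1719, 0.15]
tool_rot: [[0.176, 0.696, 0.696], [0.984, -0.123, -0.125], [-0.001, 0.707, -0.707]]
ft_force: [-5.9, 1.1, 5.2]
grip_width: 0.0424
gripper_force: 40.3
time_s: 5.15
position: [0.6642, 0.1719, 0.1501]
tool_rot: [[0.175, 0.696, 0.696], [0.984, -0.123, -0.125], [-0.001, 0.707, -0.707]]
ft_force: [-6.3, 1.8, 6.2]
grip_width: 0.0421
gripper_force: 89.6
[0.14640072 0.57298161 0.05452791]
```

```bash
python3 - <<'E'
from go import *
s=observe();m,A=REST
off=A.T@(s["position"]-m);print("tcp in rest (d,lat,n)",off, (A.T@s["tool_rot"]).round(4))
lift=(s["position"]+A[:,2]*.07,s["tool_rot"])
M,q=go(lift)
def mid(roll,pitch,yaw,p):
    a=np.radians([pitch,yaw]);z=np.array([np.sin(a[0])*np.cos(a[1]),np.sin(a[0])*np.sin(a[1]),-np.cos(a[0])])  # pitch from down
    x0=np.array([-np.sin(a[1]),np.cos(a[1]),0]);R=np.c_[x0,np.cross(z,x0),z];return np.array(p),R@Ro.from_euler('Z',roll,degrees=True).as_matrix()
print(pose(REST,.0,.0,0,1)[1],mid(0,45,-10.2,[0,0,0])[1])
for r in(90,):
    print("roll",r);M1,q1=go(mid(r,40,-7,[.50,0,.38]),pose(CR,.032,.08,0,-1),M0=M,q0=q)
E
```

```text
tcp in rest (d,lat,n) [-0.0131  0.0005  0.0212] [[-0.0005 -0.0005  1.    ]
 [ 1.      0.0018  0.0005]
 [-0.0018  1.      0.0005]]
rows 2 turn [0. 0. 0.] shift [-0.0001  0.035   0.    ]
   [0.689 0.168 0.175] [  9.  29.  86. -33.  25.  44.] dq 9.7 
   [0.713 0.163 0.2  ] [  8.  29.  81. -27.  29.  37.] dq 7.1 
[[ 0.1771  0.6959  0.6959]
 [ 0.9842 -0.1252 -0.1252]
 [ 0.      0.7071 -0.7071]] [[ 0.1771  0.6959  0.6959]
 [ 0.9842 -0.1252 -0.1252]
 [ 0.      0.7071 -0.7071]]
roll 90
rows 11 turn [ 0.0089 -0.0036  0.1391] shift [-0.0159  0.0118 -0.0231]
   [0.702 0.149 0.224] [  7.  26.  81. -23.  32.  40.] dq 3.8 
   [0.69  0.133 0.247] [  5.  24.  81. -20.  34.  44.] dq 3.5 
   [0.676 0.117 0.269] [  4.  21.  82. -17.  36.  48.] dq 3.6 
   [0.66  0.101 0.289] [  2.  18.  82. -13.  38.  51.] dq 3.7 
   [0.642 0.084 0.307] [ -0.  15.  83. -10.  40.  55.] dq 3.8 
   [0.622 0.067 0.323] [-3. 12. 84. -7. 42. 59.] dq 3.8 
   [0.601 0.051 0.337] [-5.  9. 86. -4. 44. 63.] dq 3.8 
   [0.578 0.036 0.35 ] [-8.  6. 87. -1. 46. 66.] dq 3.8 
   [0.553 0.023 0.362] [-11.   3.  89.   2.  48.  70.] dq 3.
[... 218 characters left out ...]
] [-19.  -1.  91.  10.  51.  83.] dq 5.1 
   [ 0.55  -0.032  0.359] [-20.   2.  90.  13.  50.  87.] dq 4.9 
   [ 0.573 -0.051  0.347] [-22.   5.  89.  15.  48.  92.] dq 4.7 
   [ 0.594 -0.07   0.333] [-24.   8.  88.  18.  46.  97.] dq 4.5 
   [ 0.614 -0.09   0.318] [-25.  11.  87.  20.  45. 101.] dq 4.3 
   [ 0.631 -0.11   0.301] [-27.  14.  86.  23.  43. 105.] dq 4.2 
   [ 0.647 -0.13   0.282] [-28.  16.  86.  26.  41. 109.] dq 4.0 
   [ 0.661 -0.15   0.262] [-30.  19.  85.  29.  39. 113.] dq 3.7 
   [ 0.674 -0.169  0.24 ] [-31.  22.  85.  33.  37. 116.] dq 3.5 
   [ 0.685 -0.187  0.216] [-32.  25.  85.  36.  35. 119.] dq 3.7 
   [ 0.694 -0.204  0.191] [-33.  28.  85.  40.  33. 122.] dq 4.1
```

```bash
python3 -m jog '[[0,0,0,0,0.01,0,0],[0,0,0,0,0.02,0,0],[0,0,0,0,0.02,0,0],[0,0,0,0,0.02,0,0],[0,0,0,0,0,0,0]]';python3 -m jog '[[0.009,-0.0036,0.139,-0.016,0.012,-0.023,0],[0.009,-0.0036,0.139,-0.016,0.012,-0.023,0],[0.009,-0.0036,0.139,-0.016,0.012,-0.023,0],[0.009,-0.0036,0.139,-0.016,0.012,-0.023,0],[0.009,-0.0036,0.139,-0.016,0.012,-0.023,0],[0.009,-0.0036,0.139,-0.016,0.012,-0.023,0],[0.009,-0.0036,0.139,-0.016,0.012,-0.023,0],[0.009,-0.0036,0.139,-0.016,0.012,-0.023,0],[0.009,-0.0036,0.139,-0.016,0.012,-0.023,0]]'
python3 - <<'E'
from go import *
from rig import optics;import cv2
go(pose(CR,.032,.08,0,-1))
im=optics.get_image("scene")["pixels"][:,:,::-1];cv2.imwrite("pics/s2.png",im)
E
```

```text
time_s: 5.78
position: [0.7135, 0.1625, 0.1988]
tool_rot: [[0.177, 0.696, 0.696], [0.984, -0.124, -0.126], [-0.001, 0.707, -0.707]]
ft_force: [-0.9, 0.9, -2.9]
grip_width: 0.0419
gripper_force: 97.3
time_s: 6.9
position: [0.553, 0.0204, 0.3604]
tool_rot: [[0.765, 0.077, 0.639], [0.179, -0.979, -0.096], [0.618, 0.187, -0.763]]
ft_force: [-3.0, -1.0, -4.9]
grip_width: 0.042
gripper_force: 98.8
rows 12 turn [0.0095 0.0028 0.1496] shift [0.0115 0.0166 0.0192]
   [0.575 0.004 0.356] [-13.   5.  87.   5.  48.  75.] dq 5.3 
   [ 0.596 -0.014  0.35 ] [-15.   7.  85.   7.  48.  80.] dq 5.1 
   [ 0.615 -0.033  0.343] [-17.   9.  84.  10.  47.  85.] dq 5.0 
   [ 0.631 -0.053  0.334] [-19.  12.  83.  13.  46.  90.] dq 4.9 
   [ 0.646 -0.074  0.322] [-21.  14.  82.  16.  45.  95.] dq 4.8 
   [ 0.658 -0.095  0.309] [-23.  16.  81.  18.  44. 100.] dq 4.6 
   [ 0.669 -0.116  0.294] [-25.  18.  81.  22.  43. 104.] dq 4.5 
   [ 0.677 -0.137  0.277] [-27.  20.  82.  25.  41. 108.] dq 4.3 
   [ 0.684 -0.156  0.258] [-29.  22.  82.  28.  39. 112.] dq 4.0 
   [ 0.689 -0.174  0.237] [-31.  24.  83.  32.  37. 116.] dq 3.7 
   [ 0.692 -0.19   0.215] [-32.  26.  84.  36.  35. 119.] dq 4.1 
   [ 0.694 -0.204  0.191] [-33.  28.  85.  40.  33. 122.] dq 4.6
```

View pics/s2.png

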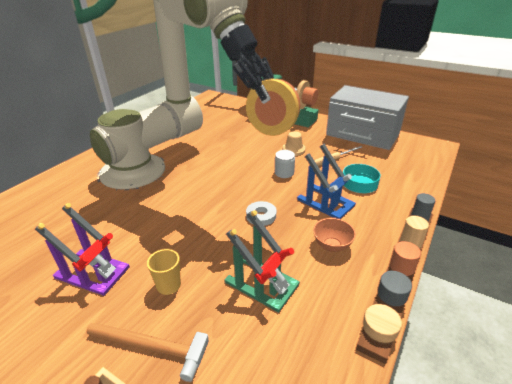

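The tin is closed in the gripper at (272,107), and the rest is empty. I'll refine the cradle position by finding the lugs and shoe in the wrist image with masks, near their predicted positions.

```bash
python3 - <<'E'
from h import *;from plan import CR
from rig import optics;import pickle
W=optics.get_image("wrist");T=optics.get_image("top");S=optics.get_image("scene")
m,A=CR
pts={"lugL":m+A@[-.059,.038,.006],"lugR":m+A@[-.059,-.038,.006],"pinL":m+A@[.056,.038,.032],"pinR":m+A@[.056,-.038,.032],"railR":m+A@[-.066,-.038,0]}
for n,p in pts.items(): print(n,p,*[cv2.projectPoints(p.reshape(1,1,3),im["rvec"],np.float64(im["tvec"]),im["mtx"],np.float64(im["dist_coeffs"]))[0].ravel() for im in(W,T,S)])
x=cv2.projectPoints(m.reshape(1,1,3),W["rvec"],np.float64(W["tvec"]),W["mtx"],np.float64(W["dist_coeffs"]))[0].ravel().astype(int)
c=np.clip(x-[66,50],0,None);crop=W["pixels"][c[1]:c[1]+100,c[0]:c[0]+133,::-1]
print(c,crop.shape)
if crop.size: cv2.imwrite("pics/w2.png",cv2.resize(crop,None,fx=5,fy=5,interpolation=cv2.INTER_CUBIC))
pickle.dump(W,open("w2.pkl","wb"))
E
```

```text
lugL [ 0.612  -0.1613  0.171 ] [364.4187 244.8786] [317.0246 153.9808] [253.6346 212.4727]
lugR [ 0.6078 -0.2371  0.171 ] [414.8569 253.2832] [342.7312 155.5952] [233.0677 231.4988]
pinL [ 0.7115 -0.1668  0.108 ] [343.5919 191.2768] [315.7365 127.0438] [291.0397 250.1994]
pinR [ 0.7073 -0.2427  0.108 ] [385.7455 199.8306] [339.9391 128.5668] [272.7623 272.0985]
railR [ 0.5986 -0.2366  0.1717] [415.5673 259.9699] [342.656  158.6061] [229.5995 229.6259]
[305 180] (100, 133, 3)
```

View pics/w2.png

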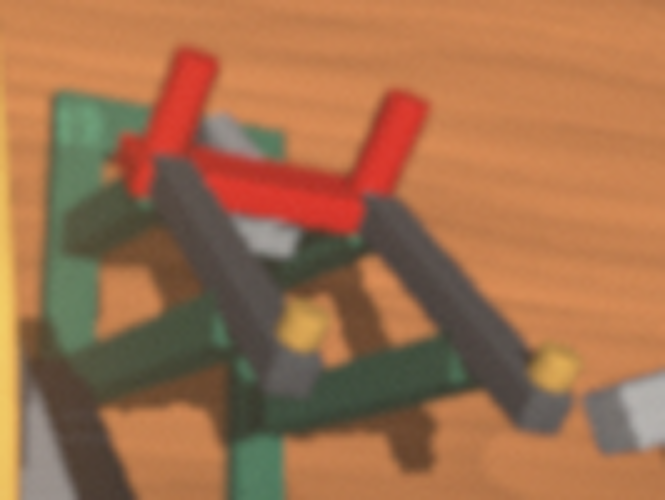

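The wrist crop shows the lugs at (365.4,245.2) and (415.8,253.6) and the pin tips at (344.4,191) and (387,199.6). All are within about 1 px (1.5 mm) of the prediction, so the cradle pose is confirmed, with y shifted by -0.7 mm.

```bash
sed -i 's/frame(\[.6473,-.2013/frame([.6473,-.2020/' plan.py; python3 - <<'E'
from go import *
go(pose(CR,.0438,.08,0,-1))
E
```

```text
rows 13 turn [0.0088 0.0025 0.1385] shift [0.0106 0.0155 0.0168]
   [0.574 0.006 0.358] [-13.   5.  87.   4.  48.  75.] dq 4.9 
   [ 0.593 -0.011  0.353] [-15.   7.  85.   7.  48.  79.] dq 4.8 
   [ 0.61  -0.028  0.347] [-17.   9.  84.   9.  48.  84.] dq 4.7 
   [ 0.625 -0.047  0.34 ] [-19.  11.  83.  12.  47.  89.] dq 4.6 
   [ 0.638 -0.066  0.331] [-21.  12.  82.  14.  46.  93.] dq 4.5 
   [ 0.65  -0.086  0.32 ] [-23.  14.  82.  17.  45.  98.] dq 4.3 
   [ 0.66  -0.106  0.308] [-25.  16.  81.  20.  44. 102.] dq 4.2 
   [ 0.668 -0.125  0.294] [-26.  18.  81.  23.  43. 106.] dq 4.1 
   [ 0.674 -0.143  0.278] [-28.  20.  82.  26.  41. 110.] dq 3.9 
   [ 0.679 -0.161  0.26 ] [-30.  21.  82.  29.  40. 113.] dq 3.6 
   [ 0.683 -0.177  0.241] [-31.  23.  83.  32.  38. 117.] dq 3.4 
   [ 0.685 -0.191  0.221] [-32.  25.  84.  36.  36. 120.] dq 3.8 
   [ 0.686 -0.204  0.199] [-34.  27.  86.  40.  34. 122.] dq 4.2
```

```bash
python3 -m jog '[[0.0088,0.0025,0.1385,0.0106,0.0155,0.0168,0],[0.0088,0.0025,0.1385,0.0106,0.0155,0.0168,0],[0.0088,0.0025,0.1385,0.0106,0.0155,0.0168,0],[0.0088,0.0025,0.1385,0.0106,0.0155,0.0168,0],[0.0088,0.0025,0.1385,0.0106,0.0155,0.0168,0],[0.0088,0.0025,0.1385,0.0106,0.0155,0.0168,0],[0.0088,0.0025,0.1385,0.0106,0.0155,0.0168,0],[0.0088,0.0025,0.1385,0.0106,0.0155,0.0168,0],[0.0088,0.0025,0.1385,0.0106,0.0155,0.0168,0],[0.0088,0.0025,0.1385,0.0106,0.0155,0.0168,0]]' >/dev/null; python3 -m jog '[[0.0088,0.0025,0.1385,0.0106,0.0155,0.0168,0],[0.0088,0.0025,0.1385,0.0106,0.0155,0.0168,0],[0.0088,0.0025,0.1385,0.0106,0.0155,0.0168,0],[0,0,0,0,0,0,0],[0,0,0,0,0,0,0]]'
python3 - <<'E'
from go import *
s=observe()
print(s["ft_force"],s["wrist_torque"])
go(pose(CR,.0438,.08,0,-1));go(pose(CR,.0438,.038,0,-1))
from rig import optics;import cv2
a=optics.get_image("scene")["pixels"];b=optics.get_image("top")["pixels"]
f=lambda i,x,y:cv2.resize(i[y:y+120,x:x+100,::-1],(400,480),interpolation=cv2.INTER_CUBIC)
cv2.imwrite("pics/m3.png",np.hstack([f(a,215,185),f(b,275,90)]))
E
```

```text
time_s: 8.98
position: [0.688, -0.203, 0.2003]
tool_rot: [[-0.053, -0.704, 0.708], [-0.999, 0.037, -0.038], [0.001, -0.709, -0.705]]
ft_force: [-0.1, -0.0, -4.3]
grip_width: 0.0419
gripper_force: 99.8
[-0.0645 -0.0073 -4.289 ] [-0.809   0.7738 -0.2518]
rows 1 turn [-0.0024  0.0012  0.0027] shift [ 0.0012  0.002  -0.0006]
   [ 0.686 -0.204  0.199] [-34.  27.  86.  40.  34. 122.] dq 0.2 
rows 1 turn [-0.0024  0.0012  0.0027] shift [ 0.0011  0.044  -0.0007]
   [ 0.656 -0.203  0.17 ] [-35.  27.  92.  48.  30. 112.] dq 10.6
```

View pics/m3.png

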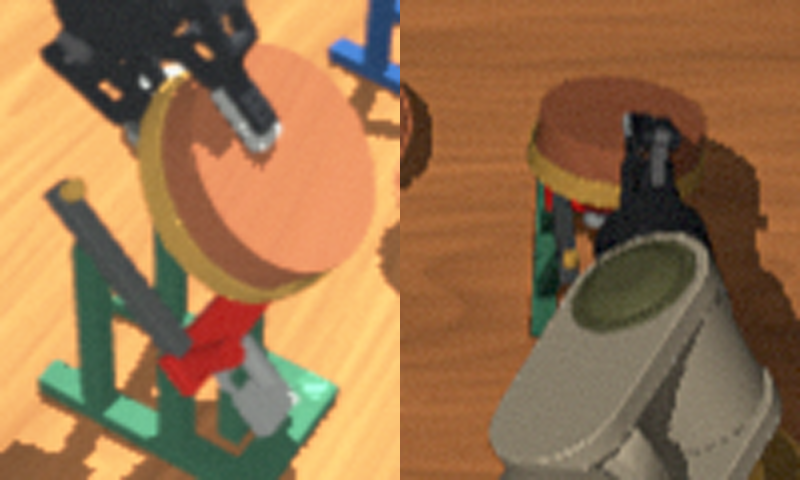

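The tin is upside-down and closed above the cradle. Its underside centre is at about scene (286,224), top (330.5,118). I'll compare that with where the grip geometry predicts it.

```bash
python3 - <<'E'
from h import *;from rig import observe,optics
s=observe();p,R=s["position"],s["tool_rot"]
u=p+R@[0,-.0212,.0131]; n=-R[:,1]   # underside centre
copper=lambda h,s,v:(h<15)&(s>60)&(v>60)
L={}
th=np.linspace(0,2*np.pi,40)
for nm,box in(("scene",(250,190,62,75)),("top",(300,105,60,40))):
    im=optics.get_image(nm)
    pr=lambda P:cv2.projectPoints(np.float64(P).reshape(-1,1,3),im["rvec"],np.float64(im["tvec"]),im["mtx"],np.float64(im["dist_coeffs"]))[0].reshape(-1,2)
    ring=u+.06*(np.outer(np.cos(th),R[:,0])+np.outer(np.sin(th),R[:,2]));q=pr(ring)
    v=im["pixels"][:,:,::-1].copy();cv2.polylines(v,[np.int32(q*16)],True,(255,0,0),1,shift=4)
    ring2=u-n*.043+.0645*(np.outer(np.cos(th),R[:,0])+np.outer(np.sin(th),R[:,2]));cv2.polylines(v,[np.int32(pr(ring2)*16)],True,(0,255,0),1,shift=4)
    x,y=(245,185) if nm=="scene" else (295,95)
    L[nm]=cv2.resize(v[y:y+90,x:x+75],(400,480),interpolation=cv2.INTER_CUBIC)
cv2.imwrite("pics/m4.png",np.hstack(list(L.values())))
E
```

```text
(no output)
```

View pics/m4.png

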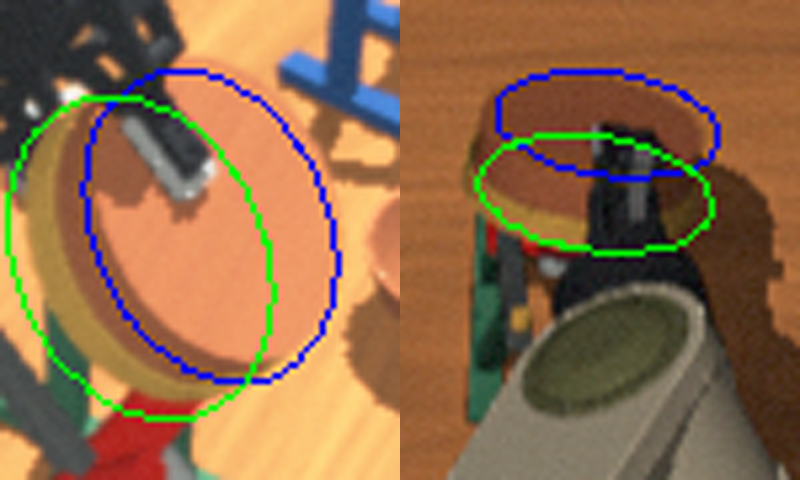

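The tin has sagged sideways in the grip: the real outline is shifted to +y of the prediction in both views. I'll measure its centre by casting the outline of the underside face onto the known face plane and fitting the 60 mm circle.

```bash
cat > fit.py <<'E'
from h import *;from rig import observe,optics
from scipy.optimize import least_squares
s=observe();p,R=s["position"],s["tool_rot"]
u=p+R@[0,-.0212,.0131]; n=-R[:,1]
im=optics.get_image("scene")
hsv=cv2.cvtColor(im["pixels"],cv2.COLOR_RGB2HSV)
def pr(P):return cv2.projectPoints(np.float64(P).reshape(-1,1,3),im["rvec"],np.float64(im["tvec"]),im["mtx"],np.float64(im["dist_coeffs"]))[0].reshape(-1,2)
c=pr(u)[0].astype(int);print("pred centre",c,hsv[c[1]+5,c[0]],hsv[c[1]-40,c[0]+35])
m=((hsv[...,0]<12)&(hsv[...,1]>90)&(hsv[...,2]>205)).astype(np.uint8);w=np.zeros_like(m);w[c[1]-45:c[1]+45,c[0]-38:c[0]+45]=1;m*=w
m=cv2.morphologyEx(m,cv2.MORPH_OPEN,np.ones((3,3),np.uint8))
k,l,st,_=cv2.connectedComponentsWithStats(m);i=1+st[1:,4].argmax();print(st[i])
ct=max(cv2.findContours((l==i).astype(np.uint8),cv2.RETR_EXTERNAL,cv2.CHAIN_APPROX_NONE)[0],key=len)
hull=cv2.convexHull(ct)[:,0].astype(float)
o,v=ray(im,ct[:,0]);X=o+v*((u-o)@n/(v@n))[:,None];Y=(X-u)@R[:,[0,2]]
# outline points only: robust circle of radius 60
f=lambda a:np.hypot(*(Y-a).T)-.0595
r=least_squares(f,Y.mean(0),loss="cauchy",f_scale=.001);print("centre off (tool x,z)",r.x,"inliers",(np.abs(f(r.x))<.002).mean())
E
python3 fit.py
```

```text
pred centre [284 226] [ 11 146 237] [119  57 178]
[ 264  196   45   57 1514]
centre off (tool x,z) [-0.0081 -0.0047] inliers 0.4451219512195122
```

```bash
python3 - <<'E'
import re
s=open("fit.py").read()
s=s.replace('im=optics.get_image("scene")','import sys\nim=optics.get_image("top")').replace("(hsv[...,2]>205)","(hsv[...,2]>85)").replace("(hsv[...,0]<12)&(hsv[...,1]>90)","(hsv[...,0]<13)&(hsv[...,1]>90)")
s=s.replace("c[1]-45:c[1]+45,c[0]-38:c[0]+45","c[1]-16:c[1]+18,c[0]-32:c[0]+32")
s+='\nfor rr in range(-14,12,2): print(" ".join("%3d"%hsv[c[1]+rr,c[0]+k,0] for k in range(-30,28,3)),"|"," ".join("%3d"%hsv[c[1]+rr,c[0]+k,2] for k in range(-30,28,3)))\n'
open("fitt.py","w").write(s)
E
python3 fitt.py
```

```text
pred centre [333 117] [90 10 26] [ 13 165 155]
[309 108  43  27 693]
centre off (tool x,z) [-0.0105 -0.0016] inliers 0.31666666666666665
 14  13  13  13  13  12  13  13  12  12  13  12  13  13  13  13  11  12  12  13 | 160 159 160 159 161 162 160 156 157 158 153 148 149 150 146 142 141 140 146 144
 12  12  13  14  12  13  12  13  13  12  12  13  13  13  13  12  13  12  13  13 | 154 154 154 149 145 141 143 141 145 144 143 149 147 145 146 151 146 146 148 151
 12  13  13  12  12  12  13  12  12  13  12  12  12  12  13  12  13  13  14  13 | 153 148 146 153 152 149 155 154 157 153 154 151 151 153 146 147 153 146 145 149
 12  13  13  13  13  12  11  11  10  10  12  11  12  12  14  12  12  13  12  12 | 161 157 160 162 163 152 135 132 127 135 138 145 157 154 153 159 155 157 156 158
 13  13  12  12  11  11  10  10   8  10  10  10  12  11  13  12  12  12  14  13 | 156 161 163 147 121 121 122 120 119 122 123 120 126 148 157 158 158 159 160 161
 12  13  13  10   9  10  10   9   9   9  10  10   8  10  11  13  13  13  12  12 | 168 170 169 116 121 122 122 121 120 123 124 124 125 122 147 167 164 164
[... 442 characters left out ...]
 119 118 119  26  36  62  82 119 118 153 154 153 156
 13  12  14   9  10   9   9   9  10  10  30  90  94  90   8   9  11  14  13  13 | 158 167  85 118 117 116 117 118 118 106  30  21  39  18 125 120 129 157 157 154
 13  13  10  10   9   9   9  10  11  10   0 110  42 130  11  10  12  12  13  14 | 160 171  87 112 121 119 119 119 120 118  27  40  83  58  91 124 123 172 164 163
 12  12   8   9   9   9   9  10   9  11   0 120 170  30   3   9  13  12  13  12 | 165 172  96 122 129 133 116 120 122 120  40  33  77  56  45 105  70 146 165 162
 13  13  13  10  10  10  10   9   8   9   0   7  10 174  10  11  14  13  12  13 | 171 152 103 119 127 133 135 137 135 133  31  33  81  38  72  59  78  72  91 164
```

```bash
cat > seat.py <<'E'
from go import *
def seat(s,out):  # s = tin centre uphill of the middle; out = grip plane above rails
    m,A=CR;R=pose(CR,.03,0,0,-1)[1];return m+A[:,2]*out-A[:,0]*s-R@[-.009,0,.0111],R
def rep():
    s=observe();m,A=CR;R=s["tool_rot"];c=A.T@(s["position"]+R@[-.009,0,.0111]-m);print("tin d,lat,out mm",c*1000,"F d,lat,n",A.T@s["ft_force"],"t",s["time_s"],s["gripper_force"])
if __name__=="__main__":
    rep();go(seat(float(sys.argv[1]),float(sys.argv[2])))
E
python3 seat.py .012 .040
```

```text
tin d,lat,out mm [-14.0133   9.9977  82.3835] F d,lat,n [ 2.572  -0.5842 -1.7999] t 9.275 100.43447256088257
rows 1 turn [-0.0037  0.0009  0.0007] shift [0.01   0.0424 0.0018]
   [ 0.659 -0.212  0.17 ] [-36.  27.  91.  48.  31. 112.] dq 10.8
```

```bash
python3 -m jog '[[-0.0037,0.0009,0.0007,0.01,0.01,0.002,0],[0,0,0,0,0.016,0,0],[0,0,0,0,0.016,0,0],[0,0,0,0,0,0,0],[0,0,0,0,0,0,0]]' 110; python3 seat.py .006 .040; python3 fit.py; python3 fitt.py|head -3
```

```text
time_s: 9.9
position: [0.6595, -0.2119, 0.1701]
tool_rot: [[-0.056, -0.706, 0.706], [-0.998, 0.04, -0.039], [-0.001, -0.707, -0.707]]
ft_force: [1.2, 12.6, -3.4]
grip_width: 0.0416
gripper_force: 120.8
tin d,lat,out mm [-11.813   -0.1757  40.8823] F d,lat,n [ 2.7438 12.6199 -2.0971] t 9.9 120.81226229667664
rows 1 turn [-0.0004  0.0002 -0.0005] shift [-0.0002  0.0009  0.0058]
   [ 0.663 -0.212  0.165] [-36.  28.  91.  49.  31. 111.] dq 0.6 
pred centre [270 235] [ 10 145 235] [ 13 131 234]
[ 248  206   46   56 1536]
centre off (tool x,z) [-0.006  -0.0039] inliers 0.524390243902439
pred centre [334 129] [90  6 44] [ 13 169 148]
[313 120  41  27 675]
centre off (tool x,z) [-0.0057 -0.0049] inliers 0.33858267716535434
```

```bash
python3 - <<'E'
from rig import optics,observe;import cv2,numpy as np,pickle
s=observe();print(s["ft_force"],s["wrist_torque"])
a=optics.get_image("scene");w=optics.get_image("wrist");t=optics.get_image("top")
pickle.dump((a,w,t),open("w5.pkl","wb"))
f=lambda i,x,y,W,H,k:cv2.resize(i["pixels"][y:y+H,x:x+W,::-1],(W*k,H*k),interpolation=cv2.INTER_CUBIC)
A=f(a,215,190,100,120,4);B=f(t,275,90,100,120,4)[:480,:400]
w2=cv2.resize(w["pixels"][:,:,::-1],(400,300))
C=np.zeros((600,800,3),np.uint8);C[:480,:400]=A;C[:300,400:]=w2;C[300:600,400:]=B[60:360]
cv2.imwrite("pics/m5.png",C)
E
```

```text
[ 2.10381716  7.61716905 -3.50655438] [1.18388232 1.57295739 1.87176657]
```

View pics/m5.png

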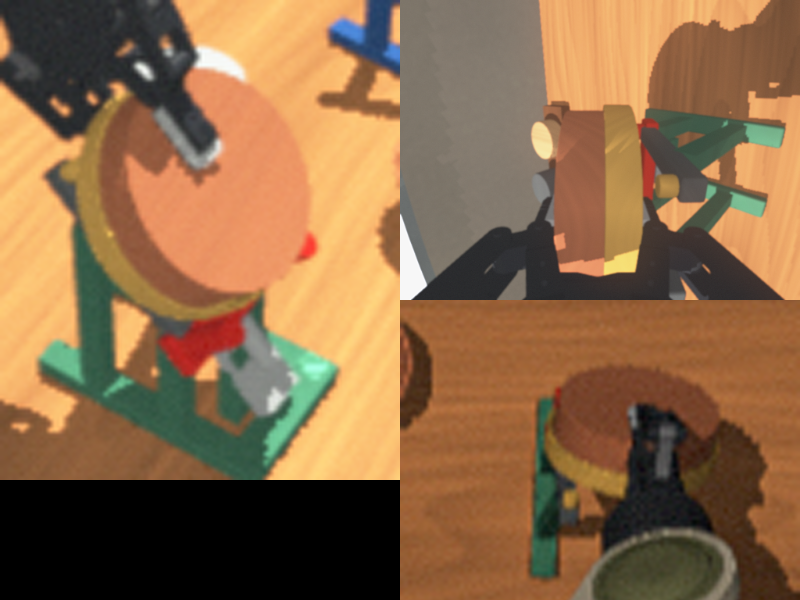

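The view shows the gripper's lower finger close to the right (−y) lug and rail, which explains the side force. The tin sits about −6 mm in tool x. I'll move back left, then feel for the shoe.

```bash
sed -i 's/\[-.009,0,.0111\]/[-.0055,0,.0095]/g' seat.py; python3 -m jog '[[0,0,0,-0.003,0,0,0],[0,0,0,-0.003,0,0,0],[0,0,0,0,0,0,0],[0,0,0,0,0,0,0]]'|grep ft; python3 seat.py .006 .040; python3 fit.py|tail -1; python3 fitt.py|sed -n 3p
```

```text
ft_force: [-2.4, -2.2, -3.6]
tin d,lat,out mm [-13.2096   2.1855  39.9488] F d,lat,n [ 0.9237 -2.2988 -4.1943] t 10.65 120.88389158248901
rows 1 turn [ 0.0005 -0.0001 -0.0012] shift [ 0.0022 -0.0001  0.0072]
   [ 0.664 -0.208  0.164] [-35.  28.  91.  49.  30. 112.] dq 0.9 
centre off (tool x,z) [-0.0016 -0.0017] inliers 0.42105263157894735
centre off (tool x,z) [-0.0014 -0.0037] inliers 0.3482142857142857
```

```bash
sed -i 's/\[-.0055,0,.0095\]/[-.0015,0,.0104]/g' seat.py; python3 -m jog '[[0,0,0,0,0,0.002,0],[0,0,0,0,0,0.002,0],[0,0,0,0,0,0,0]]'|grep time; python3 seat.py .006 .040|head -1; python3 -m jog '[[0,0,0,0,0,0.002,0],[0,0,0,0,0,0.001,0],[0,0,0,0,0,0,0]]'|grep time; python3 seat.py .006 .040|head -1;  python3 fit.py|tail -1
```

```text
time_s: 11.12
tin d,lat,out mm [-8.5827 -1.432  39.9588] F d,lat,n [-5.6003  2.433  -3.3041] t 11.125 122.99599170684814
time_s: 11.5
tin d,lat,out mm [-5.7171 -1.3916 39.9649] F d,lat,n [-6.6542  2.4048 -3.5445] t 11.5 123.12335729598999
centre off (tool x,z) [-0.0025 -0.0022] inliers 0.345679012345679
```

```bash
python3 -m jog '[[0,0,0,0,0,0.002,0],[0,0,0,0,0,0.002,0],[0,0,0,0,0,0,0]]'|grep time; python3 seat.py .006 .040|head -1; python3 -m jog '[[0,0,0,0,0,0.002,0],[0,0,0,0,0,0.0025,0],[0,0,0,0,0,0,0],[0,0,0,0,0,0,0]]'|grep time; python3 seat.py .006 .040|head -1;  python3 fit.py|tail -1; python3 fitt.py|sed -n 3p
```

```text
time_s: 11.92
tin d,lat,out mm [-1.7862 -1.4174 39.965 ] F d,lat,n [-8.1485  2.9329 -3.9007] t 11.925 123.32536697387695
time_s: 12.42
tin d,lat,out mm [ 2.5338 -1.3855 39.9829] F d,lat,n [-10.2824   2.2417  -4.0332] t 12.425 123.50652694702148
centre off (tool x,z) [-0.0012 -0.003 ] inliers 0.44171779141104295
centre off (tool x,z) [-0.0023 -0.0042] inliers 0.29310344827586204
```

```bash
python3 -m jog '[[0,0,0,0,0.004,0,0],[0,0,0,0,0.004,0,0],[0,0,0,0,0,0,0]]'|grep time; python3 seat.py .006 .040|head -1; python3 -m jog '[[0,0,0,0,0.003,0,0],[0,0,0,0,0.003,0,0],[0,0,0,0,0,0,0]]'|grep time; python3 seat.py .006 .040|head -1
```

```text
time_s: 12.9
tin d,lat,out mm [ 1.9533 -2.1166 34.4938] F d,lat,n [-9.7202  2.1959  1.4306] t 12.9 123.65756750106812
time_s: 13.28
tin d,lat,out mm [ 1.925  -2.3451 28.7245] F d,lat,n [-10.5133   1.8412   2.8001] t 13.275 123.65436315536499
```

```bash
python3 -m jog '[[0,0,0,0,0.002,0.0005,0],[0,0,0,0,0.002,0,0],[0,0,0,0,0,0,0]]'|grep time; python3 seat.py .006 .040|head -1; python3 -m jog '[[0,0,0,0,0.0015,0,0],[0,0,0,0,0,0,0],[0,0,0,0,0,0,0]]'|grep time; python3 seat.py .006 .040|head -1
```

```text
time_s: 13.65
tin d,lat,out mm [ 2.4016 -2.3603 24.9139] F d,lat,n [-11.2321   1.6217   3.7968] t 13.65 123.665292263031
time_s: 14.02
tin d,lat,out mm [ 2.369  -2.3648 23.6458] F d,lat,n [-10.2491   2.4309   3.8944] t 14.025 123.63269090652466
```

```bash
python3 -m jog '[[0,0,0,0,0.001,0,0],[0,0,0,0,0,0,0]]'|grep time; python3 seat.py .006 .040|head -1; python3 -m jog '[[0,0,0,0,0.001,0,0],[0,0,0,0,0,0,0]]'|grep time; python3 seat.py .006 .040|head -1;python3 -m jog '[[0,0,0,0,0.001,0,0],[0,0,0,0,0,0,0]]'|grep time; python3 seat.py .006 .040|head -1
```

```text
time_s: 14.28
tin d,lat,out mm [ 2.3717 -2.3783 22.6968] F d,lat,n [-10.4547   3.6644   3.6585] t 14.275 123.68678569793701
time_s: 14.52
tin d,lat,out mm [ 2.3344 -2.4209 22.2831] F d,lat,n [-8.3736  2.9783  5.9982] t 14.525 123.53585243225098
time_s: 14.78
tin d,lat,out mm [ 2.2993 -2.4339 22.3172] F d,lat,n [-7.6118  4.1766 11.3422] t 14.775 122.90600180625916
```

```bash
for i in 1; do python3 -m jog '[[0,0,0,0,0,-0.001,0],[0,0,0,0,0,-0.001,0],[0,0,0,0,0,0,0]]'|grep time; python3 seat.py .006 .040|head -1; python3 -m jog '[[0,0,0,0,0,-0.001,0],[0,0,0,0,0,0,0]]'|grep time; python3 seat.py .006 .040|head -1;python3 -m jog '[[0,0,0,0,0,-0.001,0],[0,0,0,0,0,0,0]]'|grep time; python3 seat.py .006 .040|head -1;done
```

```text
time_s: 15.15
tin d,lat,out mm [ 0.4861 -2.5249 22.3012] F d,lat,n [-4.5816  3.4733 11.3103] t 15.15 122.66560435295105
time_s: 15.4
tin d,lat,out mm [-0.1373 -2.5238 22.2937] F d,lat,n [ 2.0976  4.357  11.7844] t 15.4 121.53178453445435
time_s: 15.65
tin d,lat,out mm [-0.4567 -2.5177 22.2985] F d,lat,n [13.1824  2.0993 13.6449] t 15.65 120.13914227485657
```

```bash
python3 -m jog '[[0,0,0,0,-0.001,0.001,0],[0,0,0,0,0,0,0]]'; python3 seat.py .006 .040|head -1; python3 -m jog '[[0,0,0,0,0,0,0],[0,0,0,0,0,0,0],[0,0,0,0,0,0,0]]' 20; python3 seat.py .006 .040|head -1
```

```text
time_s: 15.9
position: [0.6554, -0.2064, 0.1481]
tool_rot: [[-0.057, -0.702, 0.71], [-0.998, 0.039, -0.042], [0.002, -0.711, -0.703]]
ft_force: [6.3, 2.2, 5.3]
grip_width: 0.0417
gripper_force: 122.3
tin d,lat,out mm [-0.0608 -2.4653 22.2979] F d,lat,n [0.6482 2.59   8.0961] t 15.9 122.29878187179565
time_s: 16.27
position: [0.6554, -0.2064, 0.1481]
tool_rot: [[-0.057, -0.702, 0.71], [-0.998, 0.039, -0.042], [0.002, -0.711, -0.703]]
ft_force: [6.1, 2.1, 5.0]
grip_width: 0.0418
gripper_force: 122.3
tin d,lat,out mm [-0.0306 -2.442  22.2459] F d,lat,n [0.6723 2.4281 7.7696] t 16.275 122.28267788887024
```

```bash
python3 -m jog '[[0,0,0,0,0,0,56],[0,0,0,0,0,0,56],[0,0,0,0,0,0,56]]'; python3 seat.py .006 .040|head -1; python3 -m jog '[[0,0,0,0,0,0,90],[0,0,0,0,0,0,90],[0,0,0,0,0,0,90],[0,0,0,0,0,0,90]]';python3 seat.py .006 .040|head -1
```

```text
time_s: 16.65
position: [0.6539, -0.206, 0.1461]
tool_rot: [[-0.057, -0.705, 0.707], [-0.998, 0.04, -0.041], [0.0, -0.708, -0.706]]
ft_force: [2.9, 0.5, 6.3]
grip_width: 0.0479
gripper_force: 3.0
tin d,lat,out mm [ 0.31   -2.1459 19.7519] F d,lat,n [-2.4621  0.6926  6.4685] t 16.65 3.0157582461833954
time_s: 17.15
position: [0.6531, -0.2056, 0.1447]
tool_rot: [[-0.057, -0.707, 0.705], [-0.998, 0.041, -0.039], [-0.001, -0.706, -0.708]]
ft_force: [0.6, -0.0, -0.1]
grip_width: 0.0771
gripper_force: 0.0
tin d,lat,out mm [ 0.7529 -1.7817 18.1424] F d,lat,n [ 0.4692 -0.0073  0.3781] t 17.15 0.0
```

```bash
python3 -m jog '[[0,0,0,0,-0.003,0,100],[0,0,0,0,0,-0.015,100],[0,0,0,0,0,-0.02,100],[0,0,0,0,0,-0.03,100],[0,0,0,0,0,-0.03,100],[0,0,0,0,0,-0.03,100],[0,0,0,0,0,0,100]]'; python3 -m jog '[[0,0,0,0,-0.03,-0.04,100],[0,0,0,0,-0.03,-0.04,100],[0,0,0,0,0,0,100]]'|grep -E "pos|ft"; python3 - <<'E'
from h import *;from plan import CR
from rig import optics
from scipy.optimize import least_squares
a=optics.get_image("scene");t=optics.get_image("top");w=optics.get_image("wrist")
m,A=CR;u=m+A[:,2]*.043;th=np.linspace(0,2*np.pi,60);L=[]
for im,(x,y) in((a,(215,190)),(t,(285,95))):
    v=cv2.resize(im["pixels"][y:y+100,x:x+100,::-1],(400,400),interpolation=cv2.INTER_CUBIC)
    for r,h in((.06,.043),(.0645,.0)):
        P=m+A[:,2]*h+r*(np.outer(np.cos(th),A[:,0])+np.outer(np.sin(th),A[:,1]))
        q=cv2.projectPoints(P,im["rvec"],np.float64(im["tvec"]),im["mtx"],np.float64(im["dist_coeffs"]))[0].reshape(-1,2)
        if r<.0601: cv2.polylines(v,[np.int32((q-[x,y])*4+1.5)],True,(255,0,0),1)
    L.append(v)
C=np.hstack(L);cv2.imwrite("pics/m6.png",C)
E
```

```text
time_s: 18.02
position: [0.5663, -0.201, 0.2376]
tool_rot: [[-0.058, -0.704, 0.707], [-0.998, 0.04, -0.042], [0.001, -0.709, -0.706]]
ft_force: [-0.2, 0.0, -0.0]
grip_width: 0.0858
gripper_force: 0.0
position: [0.5537, -0.2006, 0.3382]
ft_force: [0.4, -0.0, -1.1]
```

View pics/m6.png

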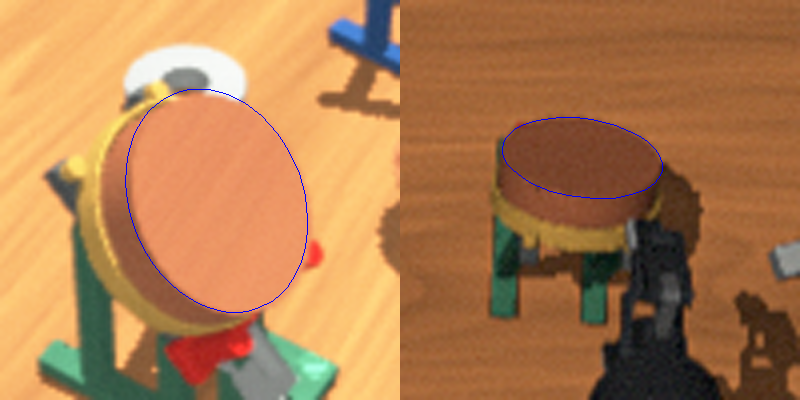

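The last picture shows the tin bottom-up in the cradle. The outline predicted for a seated tin (underside centre at about scene (269,240)) falls on the real edge in both views. The lid is on, the lugs hold it from the uphill side, and the gripper is clear.

```bash
python3 -m jog '[[0,0,0,0,0,0,100],[0,0,0,0,0,0,100],[0,0,0,0,0,0,100]]'|grep ft; python3 -c "
from rig import job;print(job.close_job())"
```

```text
ft_force: [-0.0, 0.3, -0.3]
the job is handed in; nothing more can be done
None
```

The tin is clipped bottom-up in the green cradle with its lid on, held against the lugs by the spring, and the gripper is clear; I handed the job in at about 19 s, and no verdict came back.

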